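# Pack the tall capacitors from the leaning rack into the divided crate

## Robot

A 6-joint arm with a two-finger parallel gripper is mounted at the origin on the work surface. World frame = base frame: x ahead of the robot, y to its left, z up, the work surface at z = 0. Lengths are in m, angles in rad, forces in N, time in s.
With the tool pointing down it reaches from about 0.35 to 0.925 m from the base axis. Payload 6.4 kg.
Tool frame: the origin (TCP) lies at the very end of the fingers, on their centre line; the grasp point (between the pads) lies 19 mm behind it; z points along the fingers, y is the line along which they close (so a half turn about z gives the same grasp; the last joint's range is limited). The gripper opens to 94 mm and grips with 3 to 60 N. Pads are 16 mm wide; open, the fingers measure 119 mm over their backs; the gripper's body (75 mm by 177 mm) begins 78 mm behind the grasp point.
Start: joints at [0.944, 0.245, 1.558, -0, 1.339, -0.174], TCP at [0.284, 0.585, 0.205] pointing down, gripper open.
Joint ranges: [-3.13, 3.13], [-1.02, 2.26], [0.13, 2.54], [-0.95, 4.09], [0.21, 2.88], [-2.74, 2.74]. Speed limits (rad/s): [2.57, 2.57, 3.14, 3.14, 3.14, 3.14].

## Interface

Orientations are given as a unit quaternion [x, y, z, w].
In Python, from rig import arm gives the robot as it stands. The module is installed in compiled form; this text tells all that it offers.
- The arm moves only by the tool carry_out, never from a script. Its argument "commands" is text: rows parted by semicolons, each of 4 numbers parted by spaces: the shift along the tool's x, y, z in cm, then the turn about the tool's z in rad. A call has 1 to 20 rows; each row is the pose to reach, as a shift and turn from the pose commanded when the call began, along the tool's axes at that moment; what a row does not reach only later rows make up. A row lasts 1/10 s, in which the tool goes at most 50 mm and 8.59 degrees, less where a joint would pass 70% of its speed; a pose out of reach is approached as far as the arm can. A call with a gripper value outside its range is refused whole. "hand" is the closure, from 0 (fully open) to 1 (shut), set as the call begins (left out, the last holds). The fingers move at their own pace and stop on an object; the grip force is fixed at half the most. Time passes only in rows, so rows that repeat a pose let the fingers close. It gives the time, the measured TCP pose, the force, the opening and the grip force at its end, in the units of the state.
- arm.get_state(): the state, without advancing time (a new reading comes with each control period).
- arm.capture(name): name is "scene" or "top" or "wrist"; returns (picture, depth): 400x640x3 uint8, blue, green, red; 400x640 float32, m along the optical axis (not along the pixel's ray), 0 where there is no reading.
- arm.camera_params(name): a dict with "fovy" (degrees; the focal length in pixels is half the picture's height over the tangent of half this angle, whatever the lens; pixels are square), "cx", "cy" (the principal point, pixels), "k1" (the pictures are not rectified: a ray, as slopes to the right and down, at radius r is drawn at 1 + k1 r^2 times it, then the intrinsics apply), "R" (3x3) and "t" (3): a world point X has camera coordinates R X + t. Camera axes: x right, y down, z forward; pixel columns grow to the right and rows downward; lengths in m; the calibration is good to about 2 mm. A picture is of the moment at which its call begins: read the wrist's pose just before it. camera_params takes no time and is no camera call; for the wrist camera it gives the pose at the moment of the call.
- arm.finish_job(): hands the job in; it is judged then, once.
Trained networks look in the newest picture that a camera, given by its name, has taken for a name from the list of things; names that differ only in an ending like _2 or _b are one class to them, and where a whole thing is asked for, a point or a joint stands for the part that bears it (a point fixed in the world has none). Each returns a list of dicts, best first, with "confidence" (0 to 1); they miss things now and then, are a little off and sometimes report something else, mostly with a low value. They report only what shows in the picture. A call takes as long as a camera call. They do not tell look-alikes from the thing itself.
- arm.boxes_of(camera, name): "rect" ([left, top, width, height] as shares, 0 to 1, of the picture: columns of its width, rows of its height, round what is visible of it).
- arm.place_of(camera, name): "point" ([row, column] as shares, 0 to 1, of the picture: columns of its width, rows of its height: a listed point, or the origin of a listed thing).
The state is a dict: "time_s": time; "q": joint angles; "joint_velocities": joint speeds; "joint_torque": joint torques, N m; "position": TCP position; "tcp_rot": TCP orientation; "force": force on the tool from outside, world axes, zero at the start; "ft_torque": the same for the moment, N m; "grip_width": finger opening in m; "gripper_force": force on a finger pad.
Only numpy, scipy, OpenCV 4.12 (cv2) and the standard library are available. Lean on these libraries where they do the work, as an engineer would, in place of code of your own. Each camera call takes 0.05 s, during which the arm holds its last target. There are 200 camera calls.

## Task

Take the two tall aluminium capacitors out of the leaning rack and stand each upright, terminals up, on the floor of an empty cell of the six-celled crate, one per cell. Set them down gently without letting them fall, and leave the short capacitor in the rack, the capacitors already packed and everything else on the bench where they are.

Things in the scene. Friction and masses are not known exactly. Their poses are not given: they have to be found in the camera images.
- can_a: Tall capacitor to pack: plain aluminium can 50 mm in diameter and 105 mm tall with a black top disc and two 5 mm high look-only screw terminals on it; origin: centre of its flat bottom face; z runs along its axis to the top. Loose, about 0.29 kg (varies by 30 per cent). Starts in one of the rack's three cradles, leaning 35 degrees. 
- can_b: The other tall capacitor to pack, identical to can_a, in another cradle of the rack.
- short_can: Short capacitor that stays in its rack cradle: plain aluminium can 50 mm in diameter and 65 mm tall with a black top disc and two 5 mm high look-only screw terminals on it; origin: centre of its flat bottom face; z runs along its axis to the top. Loose, 0.18 kg.
- rack: Fixed leaning rack of aluminium sheet, base 310 (x) by 150 (y) mm; origin: centre of its underside. Three cradles side by side along x, at x = -95, 0, +95 mm, hold one can each (which holds which varies). Cans lean 35 degrees, tops towards the rack's +y: axis up along (0, 0.574, 0.819) in the rack frame. Draw a can out along its axis; the gap between neighbouring cans is 45 mm.
- ledge (a point): Bottom centre of the can in the middle cradle, at (0, -35, 50) mm in the rack frame, axes as the rack: top of the 5 mm ledge on which the cans stand. Each can lies on two round rails on its underside (+y, down), reaching 70 mm up the can, before a back plate 31 mm from the can's axis reaching 75 mm up: a tall can's top 30 mm is clear all round, and its two sides facing along x are clear.
- crate: Fixed green plastic open crate, 165 (x) by 245 (y) by 50 mm high, walls and dividers 5 mm, floor 5 mm, no lid; origin at the centre of its underside. Six square cells of 75 mm inside, 80 mm pitch: two along x, three along y.
- packed_a: Capacitor already packed: plain aluminium can 50 mm in diameter and 105 mm tall with a black top disc and two 5 mm high look-only screw terminals on it; origin: centre of its flat bottom face; z runs along its axis to the top. Loose, about 0.29 kg; stands upright in the middle of one of the six cells (which one varies); stays there.
- packed_b: The other packed capacitor, identical, in another cell; stays there.
- cell0 (a point): Centre of the floor of a crate cell, at (-40, -80, 5) mm in the crate frame, axes as the crate.
- cell1 (a point): Centre of the floor of a crate cell, at (-40, 0, 5) mm in the crate frame, axes as the crate.
- cell2 (a point): Centre of the floor of a crate cell, at (-40, 80, 5) mm in the crate frame, axes as the crate.
- cell3 (a point): Centre of the floor of a crate cell, at (40, -80, 5) mm in the crate frame, axes as the crate.
- cell4 (a point): Centre of the floor of a crate cell, at (40, 0, 5) mm in the crate frame, axes as the crate.
- cell5 (a point): Centre of the floor of a crate cell, at (40, 80, 5) mm in the crate frame, axes as the crate.
- dispenser: Bystander: white desk tape dispenser 150 x 55 x 90 mm, loose; origin under its centre.
- driver: Bystander: screwdriver 180 mm long with black handle lying along its x, on the table between rack and crate; origin under its centre.
- flux: Bystander: white bottle 44 mm in diameter, 110 mm tall, standing on the far side of the crate; origin at the centre of its bottom.
- brush: Bystander: wooden-handled brush 160 mm long lying on the table beside the rack; origin under its centre.
- board: Bystander: green circuit board 100 x 70 x 16 mm lying flat beyond the crate; origin under its centre.
Things that resemble listed ones, but are neither listed nor needed, are in the scene too. What is shaped like the can_a but blue or purple is not meant.

How it is judged:
By the outcome, as a careful person would: the job done as asked, in the order asked, and still so for the second after the job is handed in, with the robot touching nothing.
It also fails if it takes over 59 s, if anything falls off the work surface, if the arm or the gripper's body presses on something with over 40 N, if the wrist force passes 120 N, or if a joint passes its speed limit or range.

## Working session

There is one attempt and no reset: what is moved stays moved. The work goes in short steps, Python scripts to look and compute and a tool call to move; the robot and the scene stay as the last step left them, time stands still between calls to the robot, and variables do not carry over. Pictures are saved under pics/ and viewed, at most 10 in all, crops included, and the job is handed in when it is done.

Besides the shell and the picture viewer there is one more tool, called by a JSON object that holds its "op" and its "data", one argument or row to a line. carry_out: Moves the arm, as the interface text tells. Its arguments: {"type":"object","properties":{"commands":{"type":"string"},"hand":{"type":"number"}},"required":["commands"]}

```bash
mkdir -p pics; cat > h.py <<'E'
import numpy as np, cv2
from rig import arm
from scipy.spatial.transform import Rotation as Rn
def cloud(name):
    p=arm.camera_params(name); img,d=arm.capture(name)
    h,w=d.shape; f=h/2/np.tan(np.radians(p["fovy"])/2)
    v,u=np.mgrid[0:h,0:w]
    K=np.array([[f,0,p["cx"]],[0,f,p["cy"]],[0,0,1.]])
    xy=cv2.undistortPoints(np.stack([u,v],-1).reshape(-1,1,2).astype(np.float64),K,np.array([p["k1"],0,0,0,0.])).reshape(h,w,2)
    C=np.dstack([xy*d[...,None],d])
    P=(C-np.array(p["t"]))@np.array(p["R"])
    P[d<=0]=np.nan
    return img,P
E
python3 - <<'E'
from h import *
print(arm.get_state())
for n in ["scene","top"]:
    img,P=cloud(n); cv2.imwrite(f"pics/{n}0.png",img); np.save(f"{n}.npy",P)
    for k in ["can_a","short_can","rack","crate","ledge","cell0","cell5","driver","dispenser","flux"]:
        for r in arm.place_of(n,k)[:4]:
            y,x=r["point"]; i,j=min(399,int(y*400)),min(639,int(x*640)); print(n,k,round(r["confidence"],2),i,j,P[i,j].round(3))
E
```

```text
{'time_s': 0.0, 'q': array([ 9.43900135e-01,  2.45804054e-01,  1.55899430e+00, -3.31332320e-05,
        1.33871843e+00, -1.74087892e-01]), 'joint_velocities': array([ 0.00058374,  0.00032269,  0.00055669,  0.00123286, -0.00090895,
        0.00177893]), 'joint_torque': array([ 1.35432412e-03, -4.15833127e+01, -3.14600229e+01,  6.85216114e-02,
        3.32004006e-02, -1.52465946e-04]), 'position': array([0.28400666, 0.58400027, 0.20436238]), 'tcp_rot': array([ 2.24471067e-01,  9.74480279e-01, -8.92220213e-04, -3.60238351e-04]), 'force': array([ 0.53823422,  0.51633062, -0.39755901]), 'ft_torque': array([0.01536985, 0.01524828, 0.01790043]), 'gripper_force': 0.0, 'grip_width': 0.09421566453215556}
scene can_a 0.84 235 373 [0.473 0.188 0.083]
scene can_a 0.84 194 416 [0.276 0.174 0.048]
scene can_a 0.72 338 415 [0.58  0.416 0.022]
scene can_a 0.71 256 347 [0.567 0.187 0.096]
scene short_can 0.57 283 315 [0.664 0.178 0.081]
scene rack 0.68 204 328 [0.448 0.015 0.013]
scene rack 0.65 276 355 [0.587 0.232 0.085]
scene rack 0.58 236 373 [0.474 0.189 0.081]
scene crate 0.88 177 238 [ 0.555 -0
[... 842 characters left out ...]
0.41  0.452 0.046]
top can_a 0.69 289 248 [0.261 0.169 0.048]
top short_can 0.74 167 393 [ 0.585 -0.212  0.009]
top rack 0.74 180 244 [0.528 0.179 0.093]
top crate 0.57 178 399 [ 0.548 -0.221  0.036]
top cell0 0.91 170 369 [ 0.552 -0.131  0.102]
top cell0 0.9 188 427 [ 0.528 -0.305  0.005]
top cell0 0.9 163 422 [ 0.588 -0.284  0.04 ]
top cell0 0.77 199 372 [ 0.497 -0.152  0.005]
top cell5 0.91 170 369 [ 0.552 -0.131  0.102]
top cell5 0.9 188 427 [ 0.528 -0.305  0.005]
top cell5 0.9 163 422 [ 0.588 -0.284  0.04 ]
top cell5 0.77 199 372 [ 0.497 -0.152  0.005]
top driver 0.8 221 309 [0.435 0.017 0.021]
top dispenser 0.82 115 320 [ 0.71  -0.011  0.069]
top flux 0.8 129 395 [ 0.687 -0.217  0.03 ]
```

View pics/scene0.png

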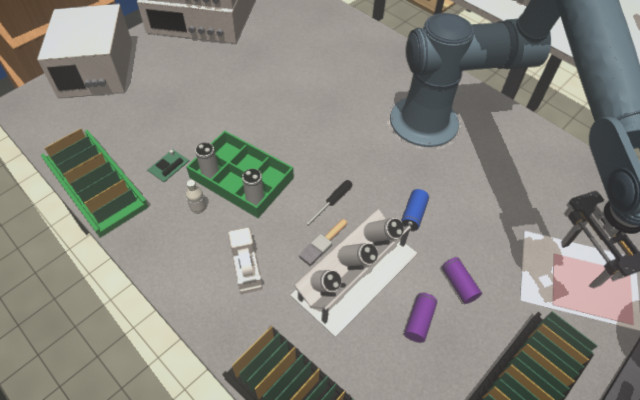

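View pics/top0.png

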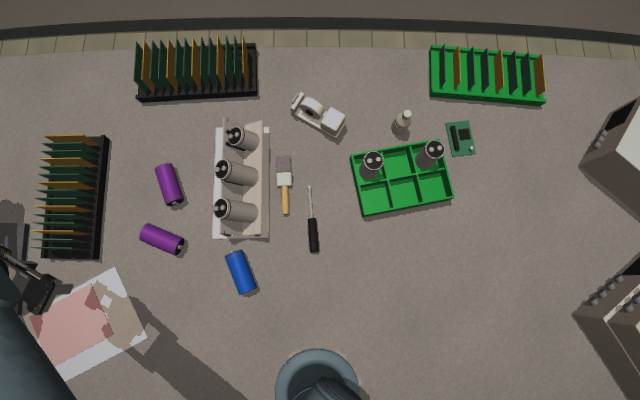

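The scene picture shows the rack with three cans at (383,230), (357,253) and (325,281). The far one looks short. In the top picture, the crate's packed cans are in the far row, at (373,160) and (434,150), and the near row is free. Next I fit the poses to the depth.

```bash
cat > fit.py <<'E'
from h import *
from scipy.optimize import least_squares
pts=[]; grn=[]
for n in ["scene","top"]:
    P=np.load(n+".npy"); img=cv2.imread(f"pics/{n}0.png").astype(int)
    m=(P[...,2]>.06)&(P[...,2]<.19)&(P[...,0]>.36)&(P[...,0]<.72)&(P[...,1]>.08)&(P[...,1]<.32)
    pts.append(P[m]); print(n,m.sum())
    g=(img[...,1]>img[...,2]+30)&(img[...,1]>img[...,0]+20)&(abs(P[...,2]-.05)<.006)&(abs(P[...,0]-.54)<.16)&(abs(P[...,1]+.22)<.2)
    q=P[g]; grn.append(q); r=cv2.minAreaRect(q[:,:2].astype(np.float32)*1000); print(n,"crate",r,len(q),q[:,2].mean())
    pk=(P[...,2]>.09)&(P[...,2]<.13)&(abs(P[...,0]-.55)<.12)&(abs(P[...,1]+.22)<.18)
    k=cv2.kmeans(P[pk][:,:2].astype(np.float32),2,None,(3,50,1e-5),5,0)[2]; print("packed",k)
a=np.array([0,.574,.819]); 
def sd(p,Q,L): # signed distance to capped cylinder
    t=Q@a; r=np.linalg.norm(Q-t[:,None]*a,axis=1)-.025; w=np.maximum(-t,t-L)
    return np.where((r>0)&(w>0),np.hypot(r,w),np.maximum(r,w))
def res(p,X,s):
    c,sn=np.cos(p[2]),np.sin(p[2]); Rz=np.array([[c,-sn,0],[sn,c,0],[0,0,1]])
    Y=(X-[p[0],p[1],p[3]])@Rz
    D=[sd(p,Y-[x,-.035,.05],.065 if i==s else .105) for i,x in enumerate((-.095,0,.095))]
    D=np.array(D); j=np.abs(D).argmin(0); return np.clip(D[j,range(len(X))],-.02,.02)
for nm,X in [("scene",pts[0]),("top",pts[1]),("both",np.vstack(pts))]:
  for s in range(3):
    b=min((least_squares(res,[x0,.19,t,0],args=(X,s),loss="soft_l1",f_scale=.002) for x0 in (.52,.56) for t in (-.15,0,.15)),key=lambda o:o.cost)
    print(nm,s,b.cost*1e4,b.x.round(4),np.median(abs(b.fun)).round(4))
E
python3 fit.py
```

```text
scene 3546
scene crate ((551.15234375, -226.42666625976562), (170.50534057617188, 250.30197143554688), 10.380379676818848) 702 0.048736708121701985
packed [[ 0.57961243 -0.13511017]
 [ 0.60831505 -0.29027763]]
top 3653
top crate ((552.5859985351562, -228.638427734375), (166.8868408203125, 245.28448486328125), 11.18150806427002) 642 0.04818936517208643
packed [[ 0.60472625 -0.29541296]
 [ 0.57372564 -0.13901937]]
scene 0 561.3371282945674 [0.5466 0.2052 0.0112 0.001 ] 0.007
scene 1 569.69411406908 [0.5467 0.2054 0.0167 0.001 ] 0.0073
scene 2 372.77914095236883 [0.5465 0.205  0.0146 0.0007] 0.0021
top 0 584.1698087064401 [ 0.5462  0.2039  0.0187 -0.    ] 0.0065
top 1 578.0178168939318 [5.461e-01 2.042e-01 2.120e-02 2.000e-04] 0.0062
top 2 414.7852759591081 [ 5.463e-01  2.038e-01  1.950e-02 -3.000e-04] 0.0017
both 0 1147.2235385219694 [0.5464 0.2045 0.0159 0.0006] 0.0069
both 1 1149.496729711352 [0.5463 0.2048 0.0194 0.0007] 0.0069
both 2 790.8478505527385 [5.463e-01 2.044e-01 1.790e-02 3.000e-04] 0.0019
```

```bash
cat > t.py <<'E'
from h import *
import sys
# usage: t.py yaw x y z ... -> shifts in tool axes (cm) and turn from current pose
s=arm.get_state(); R=Rn.from_quat(s["tcp_rot"]).as_matrix(); p=np.array(s["position"])
print("t",s["time_s"],"pos",p.round(4),"yaw",np.arctan2(R[1,1],R[0,1]).round(4),"w",round(s["grip_width"],4),"gf",round(s["gripper_force"],1),"F",s["force"].round(1),"T",s["ft_torque"].round(2),"q",s["q"].round(2))
a=list(map(float,sys.argv[1:])); 
for i in range(0,len(a),4):
    print(a[i:i+4],(R.T@(np.array(a[i+1:i+4])-p)*100).round(2), round(np.arctan2(R[1,1],R[0,1])-a[i],3))
E
python3 t.py .018 .451 .2182 .24 .018 .451 .2182 .103
```

```text
t 1.1 pos [0.2844 0.5845 0.2054] yaw 1.118 w 0.0941 gf 0.0 F [-0.3 -1.   0.5] T [-0.02 -0.04  0.03] q [ 0.94  0.25  1.56 -0.    1.34 -0.17]
[0.018, 0.451, 0.2182, 0.24] [-31.01 -25.65  -3.46] 1.1
[0.018, 0.451, 0.2182, 0.103] [-31.01 -25.65  10.24] 1.1
```

{"op": "carry_out", "data": {
  "commands": "-5 -4 -3.5 0.1; -10 -8 -3.5 0.25; -15 -12 -3.5 0.4; -20 -16.5 -3.5 0.55; -25 -20.5 -3.5 0.7; -29 -24 -3.5 0.85; -31 -25.65 -3.5 1; -31 -25.65 -3.5 1.1; -31 -25.65 -3.5 1.1; -31 -25.65 -3.5 1.1; -31 -25.65 -3.5 1.1",
  "hand": 0.32
}}

```text
time_s: 2.2
position: [0.4506, 0.2191, 0.2405]
tcp_rot: [0.7, 0.714, 0.0, -0.0]
force: [-0.3, 1.0, -1.5]
grip_width: 0.0635
gripper_force: 0.0
```

```bash
python3 t.py .018 .451 .2182 .103; python3 -c "
from h import *
i,P=cloud('wrist'); cv2.imwrite('pics/w1.png',i)"
```

```text
t 2.2 pos [0.4506 0.2191 0.2405] yaw 0.0194 w 0.0635 gf 0.0 F [-0.3  1.  -1.5] T [-0.06  0.06 -0.01] q [ 0.23 -0.14  1.9   0.    1.39  0.21]
[0.018, 0.451, 0.2182, 0.103] [-0.1   0.05 13.75] 0.001
```

View pics/w1.png

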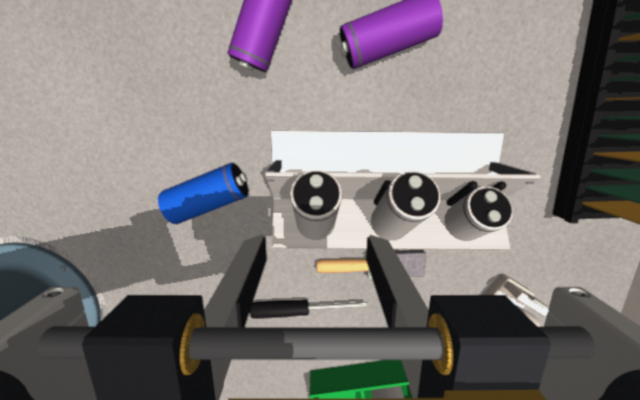

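The wrist view shows the near tall can at (316,195), between the fingers, and the short can last at (487,208). I go down.

{"op": "carry_out", "data": {
  "commands": "-0.1 0.05 3; -0.1 0.05 6; -0.1 0.05 9; -0.1 0.05 11; -0.1 0.05 12.5; -0.1 0.05 13.75; -0.1 0.05 13.75; -0.1 0.05 13.75"
}}

```text
schema error: expected 4 numbers
```

{"op": "carry_out", "data": {
  "commands": "-0.1 0.05 3 0; -0.1 0.05 6 0; -0.1 0.05 9 0; -0.1 0.05 11 0; -0.1 0.05 12.5 0; -0.1 0.05 13.75 0; -0.1 0.05 13.75 0; -0.1 0.05 13.75 0"
}}

```text
time_s: 3.05
position: [0.4515, 0.218, 0.1034]
tcp_rot: [0.7, 0.714, 0.0, 0.0]
force: [0.6, -0.8, 0.5]
grip_width: 0.0642
gripper_force: 0.0
```

{"op": "carry_out", "data": {
  "commands": "0 0 0 0; 0 0 0 0; 0 0 0 0; 0 0 0 0; 0 0 0 0; 0 0 0 0",
  "hand": 1
}}

```text
time_s: 3.65
position: [0.4505, 0.2175, 0.1039]
tcp_rot: [0.701, 0.713, -0.001, -0.001]
force: [-6.1, 1.2, 6.3]
grip_width: 0.0497
gripper_force: 30.0
```

```bash
python3 t.py .018 .450 .2756 .185 .018 .450 .2756 .235
```

```text
t 3.65 pos [0.4505 0.2175 0.1039] yaw 0.0177 w 0.0497 gf 30.0 F [-6.1  1.2  6.3] T [-0.02  1.29 -0.04] q [0.22 0.01 2.01 0.   1.12 0.2 ]
[0.018, 0.45, 0.2756, 0.185] [ 5.81  0.03 -8.11] -0.0
[0.018, 0.45, 0.2756, 0.235] [  5.81   0.02 -13.11] -0.0
```

{"op": "carry_out", "data": {
  "commands": "0.3 0 -0.4 0; 0.9 0 -1.2 0; 1.7 0 -2.45 0; 2.9 0 -4.1 0; 4 0 -5.7 0; 5.2 0 -7.4 0; 5.75 0 -8.2 0; 5.8 0 -11 0; 5.8 0 -13 0; 5.8 0 -13 0; 5.8 0 -13 0"
}}

```text
time_s: 4.75
position: [0.4502, 0.2755, 0.2327]
tcp_rot: [0.701, 0.714, 0.0, -0.0]
force: [0.1, 0.2, -4.3]
grip_width: 0.0495
gripper_force: 30.0
```

```bash
python3 t.py; python3 -c "
from h import *
i,P=cloud('scene'); cv2.imwrite('pics/s2.png',cv2.resize(i[120:320,250:570],None,fx=2.4,fy=2.4))"
```

```text
t 4.75 pos [0.4502 0.2755 0.2327] yaw 0.0182 w 0.0495 gf 30.0 F [ 0.1  0.2 -4.3] T [0.03 0.06 0.03] q [ 0.33 -0.07  1.84  0.    1.37  0.32]
```

View pics/s2.png

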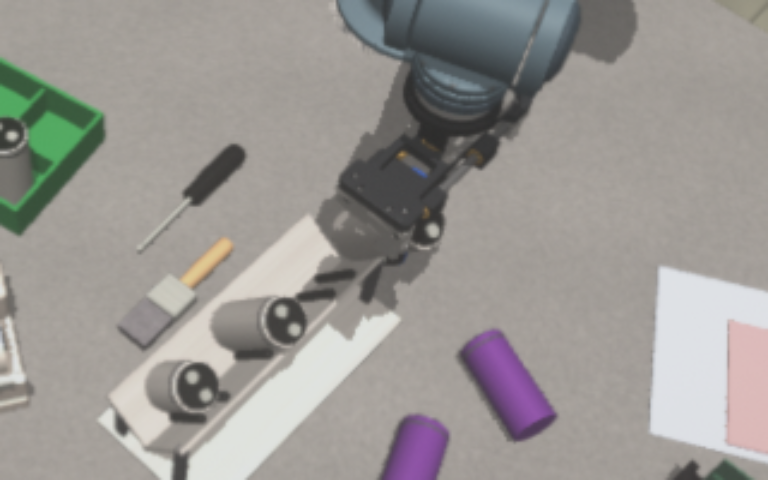

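```bash
cat > lean.py <<'E'
from h import *
from scipy.optimize import least_squares
s=arm.get_state(); R=Rn.from_quat(s["tcp_rot"]).as_matrix(); G=s["position"]-.019*R[:,2]
X=[]
for n in ["scene","top","wrist"]:
    _,P=cloud(n); Q=(P-G).reshape(-1,3)@R
    Q=Q[np.isfinite(Q).all(1)]
    m=(abs(Q[:,1])<.022)&(np.hypot(Q[:,0],Q[:,2])<.12)&(Q[:,2]>-.045)&(Q[:,2]+G[2]*0<G[2]-.056)
    X.append(Q[m]); print(n,m.sum(),end=" ")
X=np.vstack(X)
def res(p):
    a=np.array([np.sin(p[0]),0,-np.cos(p[0])]); D=X-[p[2],0,0]; t=D@a+p[1]
    r=np.linalg.norm(D-(D@a)[:,None]*a,axis=1)-.025; w=np.maximum(-t,t-.105)
    return np.clip(np.where((r>0)&(w>0),np.hypot(r,w),np.maximum(r,w)),-.02,.02)
b=min((least_squares(res,[a0,.088,0],loss="soft_l1",f_scale=.002) for a0 in (0,.3,.6,.8)),key=lambda o:o.cost)
print("lean deg,h,off",np.degrees(b.x[0]).round(1),b.x[1:].round(4),"med",np.median(abs(b.fun)).round(4), "cost/n",b.cost/len(X))
E
python3 lean.py
```

```text
scene 312 top 738 wrist 6559 lean deg,h,off 34.9 [0.0869 0.0017] med 0.0006 cost/n 7.808802602085037e-07
```

```bash
python3 t.py .188 .5056 -.1977 .233 .188 .5056 -.1977 .13
```

```text
t 4.95 pos [0.4496 0.275  0.2313] yaw 0.0179 w 0.0496 gf 30.0 F [ 0.9 -0.1 -3.5] T [0.03 0.03 0.01] q [ 0.33 -0.07  1.84  0.    1.37  0.32]
[0.188, 0.5056, -0.1977, 0.233] [-47.36   4.75  -0.15] -0.17
[0.188, 0.5056, -0.1977, 0.13] [-47.35   4.78  10.15] -0.17
```

{"op": "carry_out", "data": {
  "commands": "-1 0 0 0; -3 0.2 0 0; -7 0.5 0 -0.02; -11 1 0 -0.04; -15 1.5 0 -0.05; -19 2 0 -0.07; -23 2.4 0 -0.09; -27 2.8 0 -0.1; -31 3.2 0 -0.12; -35 3.6 0 -0.13; -39 4 0 -0.15; -42.5 4.3 0 -0.16; -45 4.6 0 -0.17; -46.7 4.75 0 -0.17; -47.4 4.75 0 -0.17; -47.4 4.75 4 -0.17; -47.4 4.75 8 -0.17; -47.4 4.75 10 -0.17; -47.4 4.75 10 -0.17; -47.4 4.75 10 -0.17"
}}

```text
time_s: 6.95
position: [0.5067, -0.1974, 0.1336]
tcp_rot: [0.637, 0.771, 0.0, 0.0]
force: [-0.1, -0.2, -3.1]
grip_width: 0.0496
gripper_force: 30.0
```

```bash
python3 t.py .188 .5056 -.1977 .0816; python3 lean.py;  python3 -c "
from h import *
i,P=cloud('wrist'); cv2.imwrite('pics/w2.png',i)"
```

```text
t 6.95 pos [ 0.5067 -0.1974  0.1336] yaw 0.1888 w 0.0496 gf 30.0 F [-0.1 -0.2 -3.1] T [ 0.01  0.03 -0.03] q [-0.58  0.08  1.89  0.    1.18 -0.77]
[0.188, 0.5056, -0.1977, 0.0816] [-0.01 -0.11  5.2 ] 0.001
scene 328 top 0 wrist 6535 lean deg,h,off 35.2 [ 0.0846 -0.0004] med 0.0006 cost/n 8.656910574388868e-07
```

View pics/w2.png

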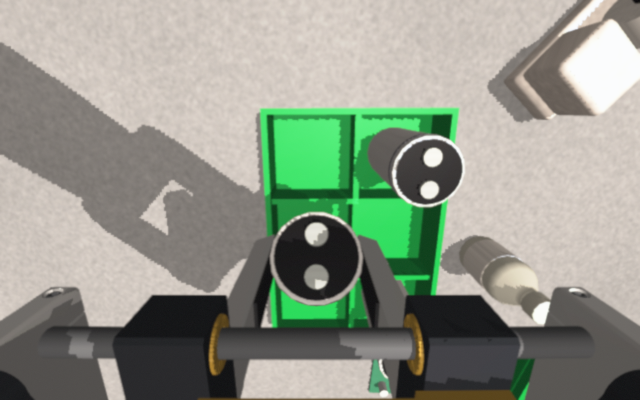

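The wrist view shows the can at (316,258) above the middle near cell, aligned with the crate. I lower it until the bottom edge is just below the rim.

{"op": "carry_out", "data": {
  "commands": "0 -0.05 2 0; 0 -0.1 4 0; 0 -0.1 5 0; 0 -0.1 5.3 0; 0 -0.1 5.3 0; 0 -0.1 5.3 0"
}}

```text
time_s: 7.75
position: [0.5062, -0.1985, 0.0811]
tcp_rot: [0.638, 0.77, 0.0, 0.001]
force: [0.0, -0.8, -4.2]
grip_width: 0.0498
gripper_force: 30.0
```

{"op": "carry_out", "data": {
  "commands": "-0.3 0 0 0; -0.6 0 0 0; -0.9 0 0 0; -1.2 0 0 0; -1.5 0 0 0; -1.5 0 0 0"
}}

```text
time_s: 8.35
position: [0.5077, -0.2106, 0.0798]
tcp_rot: [0.638, 0.77, 0.001, -0.003]
force: [-1.6, 6.6, -1.3]
grip_width: 0.0496
gripper_force: 30.0
```

```bash
python3 t.py; python3 lean.py
```

```text
t 8.35 pos [ 0.5077 -0.2106  0.0798] yaw 0.1874 w 0.0496 gf 30.0 F [-1.6  6.6 -1.3] T [ 1.69  0.29 -0.  ] q [-0.6   0.17  1.9   0.    1.08 -0.79]
scene 264 top 0 wrist 6660 lean deg,h,off 31.3 [0.0863 0.0044] med 0.0006 cost/n 8.156799525203768e-07
```

{"op": "carry_out", "data": {
  "commands": "-0.3 0 0 0; -0.6 0 0 0; -0.9 0 0 0; -1.2 0 0 0; -1.5 0 0 0; -1.8 0 0 0; -2.1 0 0 0; -2.4 0 0 0; -2.4 0 0 0"
}}

```text
time_s: 9.4
position: [0.5125, -0.2357, 0.0799]
tcp_rot: [0.638, 0.77, 0.001, -0.001]
force: [-1.0, 3.6, -2.6]
grip_width: 0.0489
gripper_force: 30.0
```

```bash
python3 t.py; python3 lean.py
```

```text
t 9.4 pos [ 0.5125 -0.2357  0.0799] yaw 0.1875 w 0.0489 gf 30.0 F [-1.   3.6 -2.6] T [ 0.94  0.25 -0.01] q [-0.63  0.2   1.86  0.    1.08 -0.82]
scene 313 top 0 wrist 6984 lean deg,h,off 14.6 [0.084  0.0089] med 0.0006 cost/n 8.18312168595425e-07
```

{"op": "carry_out", "data": {
  "commands": "0 0 0.2 0; 0 0 0.4 0; 0 0 0.55 0; 0 0 0.65 0; 0 0 0.75 0; -0.1 0 0.85 0; -0.2 0 0.9 0; -0.2 0 0.9 0"
}}

```text
time_s: 10.35
position: [0.5146, -0.2403, 0.0752]
tcp_rot: [0.637, 0.771, -0.001, 0.002]
force: [-6.3, 4.5, 16.5]
grip_width: 0.0493
gripper_force: 30.0
```

```bash
python3 t.py; python3 lean.py
```

```text
t 10.35 pos [ 0.5146 -0.2403  0.0752] yaw 0.1885 w 0.0493 gf 30.0 F [-6.3  4.5 16.5] T [ 1.02  1.63 -0.01] q [-0.64  0.21  1.86 -0.    1.07 -0.82]
scene 299 top 0 wrist 7215 lean deg,h,off 11.6 [0.0833 0.0099] med 0.0006 cost/n 8.048502925505762e-07
```

{"op": "carry_out", "data": {
  "commands": "-0.2 0 0.05 0; -0.4 0 0.1 0; -0.5 0 0.15 0; -0.6 0 0.2 0; -0.7 0 0.2 0; -0.7 0 0.2 0"
}}

```text
time_s: 11.1
position: [0.517, -0.2481, 0.0736]
tcp_rot: [0.637, 0.771, -0.001, 0.004]
force: [-3.6, 1.3, 13.9]
grip_width: 0.0483
gripper_force: 29.8
```

```bash
python3 t.py; python3 lean.py
```

```text
t 11.1 pos [ 0.517  -0.2481  0.0736] yaw 0.1888 w 0.0483 gf 29.8 F [-3.6  1.3 13.9] T [0.58 0.82 0.18] q [-0.64  0.22  1.85 -0.    1.07 -0.83]
scene 314 top 0 wrist 7623 lean deg,h,off 7.6 [0.0822 0.0126] med 0.0006 cost/n 7.530550955224378e-07
```

{"op": "carry_out", "data": {
  "commands": "0 0 -0.1 0; 0 0 -0.2 0; 0 0 -0.2 0; 0 0 -0.2 0; 0 0 -0.2 0",
  "hand": 0.42
}}

```text
time_s: 11.75
position: [0.5143, -0.2452, 0.0707]
tcp_rot: [0.638, 0.77, -0.0, -0.0]
force: [-1.3, -0.0, -0.7]
grip_width: 0.0543
gripper_force: 0.0
```

```bash
python3 t.py; python3 lean.py;  python3 -c "
from h import *
i,P=cloud('wrist'); cv2.imwrite('pics/w3.png',i)"
```

```text
t 11.75 pos [ 0.5143 -0.2452  0.0707] yaw 0.1881 w 0.0543 gf 0.0 F [-1.3 -0.  -0.7] T [-0.05  0.08  0.04] q [-0.64  0.22  1.85 -0.    1.07 -0.83]
scene 256 top 0 wrist 8201 lean deg,h,off 0.1 [ 0.0817 -0.0012] med 0.0006 cost/n 6.63550071707496e-07
```

View pics/w3.png

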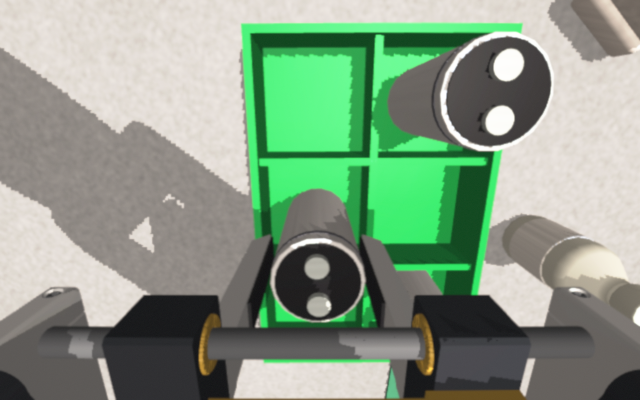

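The first can stands upright at (317,265) in the wrist view, against one wall of its cell, with zero lean. I back off and fetch the middle one.

```bash
python3 t.py .018 .546 .225 .235
```

```text
t 11.95 pos [ 0.5143 -0.2451  0.0708] yaw 0.1881 w 0.0547 gf 0.0 F [0.7 0.3 0.1] T [-0.09  0.09 -0.02] q [-0.64  0.22  1.85 -0.    1.07 -0.83]
[0.018, 0.546, 0.225, 0.235] [ 45.6   11.9  -16.42] 0.17
```

{"op": "carry_out", "data": {
  "commands": "0 0 0 0; 0 0 -1 0; 0 0 -4 0; 0 0 -8 0; 0 0 -12 0; 0 0 -15 0; 0 0 -16.5 0; 0 0 -16.5 0",
  "hand": 0.34
}}

```text
time_s: 12.75
position: [0.5154, -0.2459, 0.2387]
tcp_rot: [0.638, 0.77, 0.0, 0.003]
force: [0.1, -0.9, -0.4]
grip_width: 0.0619
gripper_force: 0.0
```

```bash
python3 t.py .018 .546 .225 .235  .018 .546 .225 .103
```

```text
t 12.75 pos [ 0.5154 -0.2459  0.2387] yaw 0.188 w 0.0619 gf 0.0 F [ 0.1 -0.9 -0.4] T [-0.03  0.05 -0.04] q [-0.64  0.03  1.73 -0.    1.37 -0.83]
[0.018, 0.546, 0.225, 0.235] [45.69 11.8   0.24] 0.17
[0.018, 0.546, 0.225, 0.103] [45.74 11.76 13.44] 0.17
```

{"op": "carry_out", "data": {
  "commands": "1.5 0.4 0 0.01; 5 1.3 0 0.03; 9.5 2.4 0 0.05; 14 3.6 0 0.07; 18.5 4.8 0 0.09; 23 6 0 0.11; 27.5 7.1 0 0.13; 32 8.3 0 0.15; 36.5 9.4 0 0.16; 41 10.6 0 0.17; 44 11.4 0 0.17; 45.7 11.8 0 0.17; 45.7 11.8 0 0.17; 45.7 11.8 0 0.17; 45.7 11.8 0 0.17"
}}

```text
time_s: 14.25
position: [0.5449, 0.2244, 0.2355]
tcp_rot: [0.701, 0.713, -0.0, -0.0]
force: [-0.3, 0.8, -0.3]
grip_width: 0.0621
gripper_force: 0.0
```

```bash
python3 t.py .018 .546 .225 .103
```

```text
t 14.25 pos [0.5449 0.2244 0.2355] yaw 0.0163 w 0.0621 gf 0.0 F [-0.3  0.8 -0.3] T [-0.06  0.05  0.02] q [ 0.2   0.08  1.69 -0.    1.37  0.18]
[0.018, 0.546, 0.225, 0.103] [ 0.07  0.12 13.25] -0.002
```

{"op": "carry_out", "data": {
  "commands": "0.05 0.1 3 0; 0.05 0.1 6 0; 0.05 0.1 9 0; 0.05 0.1 11 0; 0.05 0.1 12.5 0; 0.05 0.1 13.2 0; 0.05 0.1 13.2 0; 0.05 0.1 13.2 0"
}}

```text
time_s: 15.05
position: [0.5468, 0.2262, 0.1051]
tcp_rot: [0.701, 0.713, 0.001, 0.001]
force: [-0.6, 0.9, -0.3]
grip_width: 0.0622
gripper_force: 0.0
```

{"op": "carry_out", "data": {
  "commands": "0 0 0 0; 0 0 0 0; 0 0 0 0; 0 0 0 0; 0 0 0 0; 0 0 0 0",
  "hand": 1
}}

```text
time_s: 15.65
position: [0.5458, 0.2266, 0.105]
tcp_rot: [0.701, 0.714, -0.0, -0.0]
force: [-4.2, -0.7, 5.8]
grip_width: 0.0497
gripper_force: 30.0
```

{"op": "carry_out", "data": {
  "commands": "0.3 0 -0.4 0; 0.9 0 -1.2 0; 1.7 0 -2.45 0; 2.9 0 -4.1 0; 4 0 -5.7 0; 5.2 0 -7.4 0; 5.75 0 -8.2 0; 5.8 0 -11 0; 5.8 0 -13 0; 5.8 0 -13 0; 5.8 0 -13 0"
}}

```text
time_s: 16.75
position: [0.5446, 0.2846, 0.2336]
tcp_rot: [0.701, 0.714, 0.0, -0.0]
force: [-0.3, 0.3, -2.8]
grip_width: 0.0495
gripper_force: 30.0
```

```bash
python3 lean.py; python3 t.py .188 .4906 -.1191 .233 .188 .4906 -.1191 .13
```

```text
scene 161 top 777 wrist 6350 lean deg,h,off 35.1 [ 0.0897 -0.0047] med 0.0006 cost/n 7.902070174497687e-07
t 16.9 pos [0.5439 0.2841 0.2319] yaw 0.0179 w 0.0493 gf 30.0 F [-0.5  0.7 -2.3] T [-0.03  0.06 -0.06] q [0.3  0.14 1.63 0.   1.38 0.28]
[0.188, 0.4906, -0.1191, 0.233] [-40.22  -6.05  -0.06] -0.17
[0.188, 0.4906, -0.1191, 0.13] [-40.21  -6.02  10.24] -0.17
```

{"op": "carry_out", "data": {
  "commands": "-1 -0.15 0 0; -3 -0.5 0 0; -7 -1.1 0 -0.03; -11 -1.7 0 -0.05; -15 -2.3 0 -0.07; -19 -3 0 -0.09; -23 -3.6 0 -0.11; -27 -4.2 0 -0.13; -31 -4.9 0 -0.15; -34.5 -5.4 0 -0.17; -37 -5.8 0 -0.17; -38.8 -6.1 0 -0.17; -39.6 -6.2 0 -0.17; -39.6 -6.2 2 -0.17; -39.6 -6.2 6 -0.17; -39.6 -6.2 9 -0.17; -39.6 -6.2 10 -0.17; -39.6 -6.2 10 -0.17; -39.6 -6.2 10 -0.17"
}}

```text
time_s: 18.8
position: [0.4909, -0.113, 0.1354]
tcp_rot: [0.637, 0.77, 0.0, 0.001]
force: [0.6, -0.8, -2.6]
grip_width: 0.0494
gripper_force: 30.0
```

```bash
python3 lean.py; python3 t.py .188 .4895 -.1132 .083;  python3 -c "
from h import *
i,P=cloud('wrist'); cv2.imwrite('pics/w4.png',i)"
```

```text
scene 268 top 0 wrist 6340 lean deg,h,off 35.2 [ 0.0869 -0.0064] med 0.0006 cost/n 8.483423295894002e-07
t 18.95 pos [ 0.4912 -0.1132  0.1359] yaw 0.1882 w 0.0494 gf 30.0 F [ 0.4 -0.3 -2.4] T [0.01 0.09 0.04] q [-0.45 -0.03  1.99  0.    1.18 -0.64]
[0.188, 0.4895, -0.1132, 0.083] [ 0.05 -0.19  5.29] 0.0
```

View pics/w4.png

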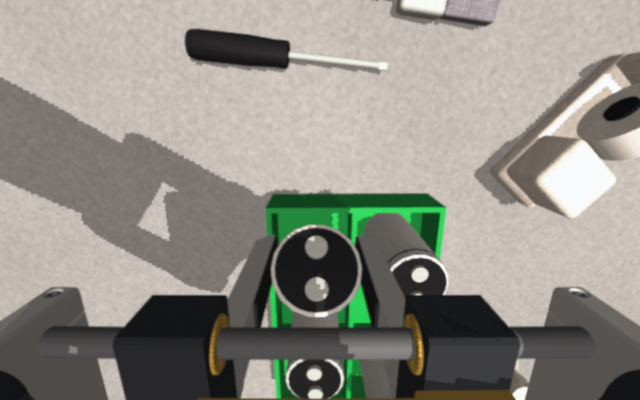

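The wrist view shows the can at (316,268) over the left near cell, with the packed can at (418,275) clear of the right finger. I lower it and push it upright as before.

{"op": "carry_out", "data": {
  "commands": "0 -0.1 2 0; 0 -0.15 4 0; 0 -0.15 5 0; 0 -0.15 5.3 0; 0 -0.15 5.3 0; 0 -0.15 5.3 0"
}}

```text
time_s: 19.6
position: [0.4893, -0.1134, 0.082]
tcp_rot: [0.638, 0.77, 0.0, 0.001]
force: [0.9, -0.4, -2.9]
grip_width: 0.0492
gripper_force: 30.0
```

{"op": "carry_out", "data": {
  "commands": "-0.3 0 0 0; -0.6 0 0 0; -0.9 0 0 0; -1.2 0 0 0; -1.5 0 0 0; -1.8 0 0 0; -2.1 0 0 0; -2.4 0 0 0; -2.4 0 0 0"
}}

```text
time_s: 20.5
position: [0.4926, -0.1354, 0.0809]
tcp_rot: [0.638, 0.77, 0.001, -0.002]
force: [-0.5, 4.0, -1.9]
grip_width: 0.0497
gripper_force: 30.0
```

```bash
python3 lean.py; python3 t.py
```

```text
scene 328 top 0 wrist 8727 lean deg,h,off 23.1 [ 0.0871 -0.0016] med 0.001 cost/n 1.0030752816834047e-05
t 20.65 pos [ 0.4926 -0.1353  0.0808] yaw 0.1875 w 0.0495 gf 30.0 F [-0.8  4.3 -1.6] T [1.17 0.12 0.11] q [-0.49  0.08  2.    0.    1.07 -0.68]
```

{"op": "carry_out", "data": {
  "commands": "-0.3 0 0 0; -0.6 0 0 0; -0.9 0 0 0; -1.2 0 0 0; -1.5 0 0 0; -1.8 0 0 0; -2.1 0 0 0; -2.4 0 0 0; -2.7 0 0 0; -2.7 0 0 0"
}}

```text
time_s: 21.65
position: [0.4978, -0.1623, 0.081]
tcp_rot: [0.638, 0.77, 0.001, -0.001]
force: [-1.5, 5.4, -0.8]
grip_width: 0.0495
gripper_force: 30.0
```

```bash
python3 lean.py; python3 t.py
```

```text
scene 318 top 0 wrist 10773 lean deg,h,off 54.6 [0.0866 0.0127] med 0.0044 cost/n 1.2114279771876418e-05
t 21.8 pos [ 0.4978 -0.1622  0.081 ] yaw 0.1877 w 0.0492 gf 30.0 F [-0.8  4.6 -1.2] T [1.23 0.23 0.04] q [-0.53  0.1   1.96  0.    1.07 -0.72]
```

```bash
sed -i 's/m=(abs/m=(Q[:,0]>-.045)\&(abs/' lean.py; python3 lean.py
```

```text
scene 294 top 0 wrist 7142 lean deg,h,off 9.0 [0.0867 0.0069] med 0.0005 cost/n 7.485718753649831e-07
```

{"op": "carry_out", "data": {
  "commands": "-0.3 0 0 0; -0.5 0 0 0; -0.8 0 0 0; -1 0 0 0; -1 0 0.2 0; -1 0 0.4 0; -1 0 0.6 0; -1 0 0.6 0"
}}

```text
time_s: 22.75
position: [0.5005, -0.1738, 0.0763]
tcp_rot: [0.637, 0.77, -0.001, 0.001]
force: [-2.6, 1.8, 5.2]
grip_width: 0.049
gripper_force: 29.8
```

```bash
python3 lean.py; python3 t.py
```

```text
scene 304 top 0 wrist 7575 lean deg,h,off 3.3 [0.0861 0.0106] med 0.0005 cost/n 7.104243243408216e-07
t 22.9 pos [ 0.5004 -0.1738  0.0763] yaw 0.1883 w 0.0488 gf 29.8 F [-3.4  2.2  5.8] T [0.67 0.74 0.01] q [-0.55  0.12  1.95 -0.    1.06 -0.74]
```

{"op": "carry_out", "data": {
  "commands": "0 0 0 0; 0 0 0 0; 0 0 0 0; 0 0 0 0; 0 0 0 0",
  "hand": 0.4
}}

```text
time_s: 23.4
position: [0.5, -0.1731, 0.0749]
tcp_rot: [0.638, 0.77, -0.0, 0.0]
force: [0.2, 0.7, -0.3]
grip_width: 0.0564
gripper_force: 0.0
```

```bash
python3 lean.py; python3 t.py
```

```text
scene 302 top 0 wrist 7827 lean deg,h,off -0.0 [0.0859 0.0051] med 0.0004 cost/n 6.377991637993117e-07
t 23.55 pos [ 0.4999 -0.1729  0.0749] yaw 0.188 w 0.0565 gf 0.0 F [ 0.2 -0.   0.4] T [-0.06  0.06  0.05] q [-0.55  0.13  1.95 -0.    1.06 -0.74]
```

Upright. I retreat up and away, then check.

{"op": "carry_out", "data": {
  "commands": "0 0 -1 0; 0 0 -4 0; 0 0 -8 0; 0 0 -12 0; 0 0 -16 0; 4 0 -18 0; 9 0 -18 0; 14 0 -18 0; 19 0 -18 0; 24 0 -18 0; 28 0 -18 0; 30 0 -18 0; 30 0 -18 0; 30 0 -18 0"
}}

```text
time_s: 24.95
position: [0.444, 0.1216, 0.2555]
tcp_rot: [0.637, 0.771, 0.0, 0.0]
force: [0.1, -0.7, -0.5]
grip_width: 0.0564
gripper_force: 0.0
```

```bash
python3 t.py; python3 - <<'E'
from h import *
ims=[]
for n in ["scene","top"]:
    i,P=cloud(n); ims.append(i[100:320,150:470] if n=="scene" else i[80:300,200:520])
    pk=(P[...,2]>.10)&(P[...,2]<.13)&(abs(P[...,0]-.55)<.13)&(abs(P[...,1]+.22)<.18)
    print(n,cv2.kmeans(P[pk][:,:2].astype(np.float32),4,None,(3,50,1e-5),10,2)[2].round(3).tolist(),np.nanmax(P[pk][:,2]))
cv2.imwrite("pics/end.png",cv2.resize(np.hstack(ims),(800,275)))
E
```

```text
t 24.95 pos [0.444  0.1216 0.2555] yaw 0.1888 w 0.0564 gf 0.0 F [ 0.1 -0.7 -0.5] T [-0.1   0.01 -0.02] q [ 0.02 -0.26  1.97 -0.    1.43 -0.17]
scene [[0.5189999938011169, -0.2409999966621399], [0.6069999933242798, -0.2919999957084656], [0.503000020980835, -0.164000004529953], [0.578000009059906, -0.13699999451637268]] 0.12062860151539775
top [[0.6050000190734863, -0.29600000381469727], [0.49900001287460327, -0.16699999570846558], [0.515999972820282, -0.2460000067949295], [0.5740000009536743, -0.14000000059604645]] 0.11815020304384094
```

View pics/end.png

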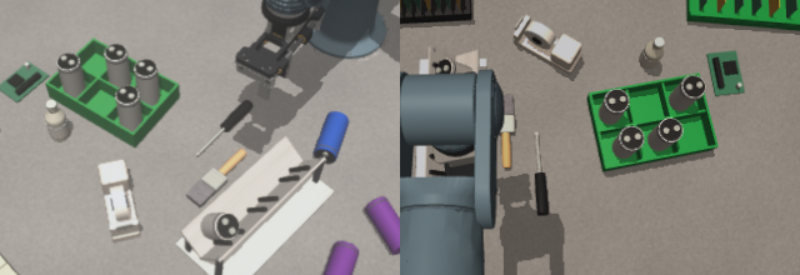

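The end picture shows four cans standing in separate cells, the short can still in the rack at (222,225), and everything else where it was. I hand the job in.

```bash
python3 -c "
from rig import arm
print(arm.finish_job())"
```

```text
the job is handed in; nothing more can be done
None
```

Both tall capacitors stand upright, terminals up, in separate empty crate cells; nothing else was moved, and the job was handed in at about 25 s of the 59 s allowed.

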